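# Press the guarded wheel-clamp lever

## Task

A freshly glued wheel waits in the clamp with the green lever. With the fingertips, reach down through the window in the yellow guard of that clamp, press the green lever fully down to its stop, and draw the fingers right back out of the window, without touching the guard. Do not touch the clamp with the red lever, and leave the other things on the desk where they are: nothing is to be picked up.

Things in the scene. Friction and masses are not known exactly. Their poses are not given: they have to be found in the camera images.
- green_clamp: Bench wheel clamp, green lever and column, grey base, with a black-tyred wheel on its anvil under the ram. Fixed, 216 x 162 mm, 147 mm tall. Origin: centre of footprint at desk level; x from the window end to the hinge column at the rear, z up. In this frame the window centre is at (-45, 0, 147) mm, the lever's hinge line parallel to y through (70, 0, 115) mm.
- green_guard: Guard of the green-lever clamp: yellow horizontal top plate on four dark posts with clear side panels; 205 mm (x) x 150 mm (y), top face 147 mm above the desk. Same origin and axes as green_clamp. Not to be touched.
- green_window (a point): Centre of the open window in the green-lever clamp's guard, level with the top face of the horizontal yellow plate (5 mm thick). Window 80 mm along x by 100 mm along y (the clamp's axes); plate rim 20 mm at the front, 25 mm at each side, 105 mm at the rear. The only way in: clear panels close the guard's four sides.
- green_pad (a point): Centre of the top face of the green paddle (44 mm along the lever x 40 mm across) at the lever's free end, 115 mm from the hinge. Lever raised: 11 mm below the guard plate's top face, tilted 0.12 rad; fully down: 39 mm below it (27.5 mm lower), tilted 0.12 rad the other way. It stays under the window centre within 4 mm.
- green_lever (a joint): Angle of the green lever in rad: 0 raised, grows as the paddle is pressed down, hard stop at 0.24 fully down. Starts between 0 and 0.05. No spring: friction (about 6 N at the paddle) keeps it where it is left.
- red_clamp: Bench wheel clamp, red lever and column, grey base, empty, on the other side (left or right). Fixed, 216 x 162 mm, 147 mm tall. Origin: centre of footprint at desk level; x from the window end to the hinge column at the rear, z up. In this frame the window centre is at (-45, 0, 147) mm, the lever's hinge line parallel to y through (70, 0, 115) mm.
- red_pad (a point): Centre of the top face of the red paddle (44 mm along the lever x 40 mm across) at the lever's free end, 115 mm from the hinge. Lever raised: 11 mm below the guard plate's top face, tilted 0.12 rad; fully down: 39 mm below it (27.5 mm lower), tilted 0.12 rad the other way. It stays under the window centre within 4 mm.
- red_lever (a joint): Angle of the red lever in rad: 0 raised, grows as the paddle is pressed down, hard stop at 0.24 fully down. Starts between 0 and 0.05. No spring: friction (about 6 N at the paddle) keeps it where it is left.
- hub: White battery brick 64 x 40 x 30 mm lying loose between the two clamps, origin under its centre.
- spare_wheel: Loose black-tyred toy wheel lying flat, diameter 56 mm, 22 mm thick, between the two clamps; origin under its centre.
- glue: Small upright glue bottle, white with yellow band and orange cap, diameter 30 mm, 95 mm tall, loose between the two clamps, origin under its centre.
There are look-alikes about, which are no part of the job. What is shaped like the glue but blue is not meant.

How it is judged:
By the outcome, as a careful person would: the job done as asked, in the order asked, and still so for the second after the job is handed in, with the robot touching nothing.
It also fails if it takes over 32 s, if anything falls off the work surface, if the arm or the gripper's body presses on something with over 40 N, if the wrist force passes 120 N, or if a joint passes its speed limit or range.

## Robot

A 7-joint arm with a two-finger parallel gripper is mounted at the origin on the work surface. World frame = base frame: x ahead of the robot, y to its left, z up, the work surface at z = 0. Lengths are in m, angles in rad, forces in N, time in s.
With the tool pointing down it reaches from about 0.375 to 0.925 m from the base axis. Payload 3.1 kg.
Tool frame: the origin (TCP) lies midway between the tips of the shut fingers; the grasp point (between the pads) lies 19 mm behind it; z points along the fingers, y is the line along which they close (so a half turn about z gives the same grasp; the last joint's range is limited). The gripper opens to 85 mm and grips with 20 to 120 N. Pads are 22 mm wide; open, the fingers measure 114 mm over their backs; the gripper's body (76 mm by 85 mm) begins 54 mm behind the grasp point. The pads swing forward as they close: fully open they stand 13 mm farther back than shut.
Start: joints at [1.241, 0.383, 0.044, 1.598, -0.018, 1.161, -0.05], TCP at [0.149, -0.633, 0.231] pointing down, gripper open.
Joint ranges: [-2.61, 2.61], [-0.41, 2.15], [-1.48, 1.57], [0, 2.5], [-1.57, 4.71], [0.05, 1.97], [-2.85, 2.85]. Speed limits (rad/s): [2.79, 2.79, 3.14, 3.14, 3.14, 3.14, 3.14].

## Interface

Orientations are given as a unit quaternion [w, x, y, z].
In Python, from rig import manip gives the robot as it stands. The module is installed in compiled form; this text tells all that it offers.
- The arm moves only by the shell command python3 -m jog 'ROWS' [OPENING] [FORCE]. ROWS is JSON, a list of rows, each an object of numbers: "tx", "ty", "tz": the shift along the tool's x, y, z in m; "ax", "ay", "az": the turn, a rotation vector about the tool's x, y, z in degrees. In form: [{"tx": .., "ty": .., "tz": .., "ax": .., "ay": .., "az": ..}, ...]. A call has 1 to 5 rows; each row shifts and turns the commanded pose from where the row before left it, along the tool's axes as they then stand; what a row does not reach is not made up. A row lasts 1/10 s, in which the tool goes at most 50 mm and 8.59 degrees, less where a joint would pass 70% of its speed; a pose out of reach is approached as far as the arm can. A call with a gripper value outside its range is refused whole. OPENING is the closure, from 0 (fully open) to 1 (shut), set as the call begins (- or left out, the last holds). The fingers move at their own pace and stop on an object; FORCE is the grip in N (left out, the last holds). Time passes only in rows, so rows that do not move let the fingers close. It gives the time, the measured TCP pose, the force, the opening and the grip force at its end, in the units of the state.
- manip.read_state(): the state, without advancing time (a new reading comes with each control period).
- manip.get_image(name): name is "scene" or "top" or "wrist"; returns the picture (420x560x3 uint8, red, green, blue); there is no depth.
- manip.calibration(name): a dict with "fx", "fy", "cx", "cy" (pixels), "position" and "attitude" of the camera in the world. Camera axes: x right, y down, z forward; pixel columns grow to the right and rows downward; lengths in m; the calibration is good to about 2 mm. A picture is of the moment at which its call begins: read the wrist's pose just before it. calibration takes no time and is no camera call; for the wrist camera it gives the pose at the moment of the call.
- manip.finish_job(): hands the job in; it is judged then, once.
Trained networks look in the newest picture that a camera, given by its name, has taken for a name from the list of things; names that differ only in an ending like _2 or _b are one class to them, and where a whole thing is asked for, a point or a joint stands for the part that bears it (a point fixed in the world has none). Each returns a list of dicts, best first, with "conf" (0 to 1); they miss things now and then, are a little off and sometimes report something else, mostly with a low value. They report only what shows in the picture. A call takes as long as a camera call. They do not tell look-alikes from the thing itself.
- manip.cut_out(target, camera): "pixels" (420x560 bool, what is visible of it) and "position" ([column, row] in pixels, amid what is visible of it).
- manip.landmark_of(target, camera): "position" ([column, row] in pixels: a listed point, or the origin of a listed thing).
The state is a dict: "t": time; "q": joint angles; "joint_vel": joint speeds; "effort": joint torques, N m; "ee_pos": TCP position; "eef_rot": TCP orientation; "ft_force": force on the tool from outside, world axes, zero at the start; "wrist_torque": the same for the moment, N m; "width": finger opening in m; "grip_force": force on a finger pad.
Only numpy, scipy, OpenCV 4.12 (cv2) and the standard library are available. Lean on these libraries where they do the work, as an engineer would, in place of code of your own. Each camera call takes 0.05 s, during which the arm holds its last target. There are 200 camera calls.

## Working session

There is one attempt and no reset: what is moved stays moved. The work goes in short steps, Python scripts to look and compute and a shell command to move; the robot and the scene stay as the last step left them, time stands still between calls to the robot, and variables do not carry over. Pictures are saved under pics/ and viewed, at most 10 in all, crops included, and the job is handed in when it is done.

```bash
mkdir -p pics; cat > h.py <<'E'
import numpy as np, cv2
from rig import manip
from scipy.spatial.transform import Rotation as R
def rot(a):
    a=np.array(a,float)
    return a if a.shape==(3,3) else R.from_quat(a,scalar_first=True).as_matrix()
def ray(c,px,z):
    d=rot(c["attitude"])@np.array([(px[0]-c["cx"])/c["fx"],(px[1]-c["cy"])/c["fy"],1]);p=np.array(c["position"])
    return p+d*(z-p[2])/d[2]
def proj(c,P):
    v=rot(c["attitude"]).T@(np.array(P)-c["position"]);return [c["fx"]*v[0]/v[2]+c["cx"],c["fy"]*v[1]/v[2]+c["cy"]]
E
python3 - <<'E'
from h import *
s=manip.read_state();print(s)
ims=[]
for n in ("scene","top"):
    im=manip.get_image(n);c=manip.calibration(n);print(n,c)
    cv2.imwrite(f"pics/{n}0.png",im[:,:,::-1])
    for t,z in (("green_window",.147),("green_pad",.136),("green_clamp",0),("red_window",.147),("red_pad",.136),("red_clamp",0)):
        try:
            for d in manip.landmark_of(t,n)[:3]: print(t,d["conf"],np.round(d["position"],1),ray(c,d["position"],z).round(4))
        except Exception as e: print(t,e)
E
```

```text
{'t': 0.0, 'q': array([ 1.24122696,  0.38382889,  0.04384581,  1.59957833, -0.01792298,
        1.16122219, -0.04988138]), 'joint_vel': array([ 0.00034742, -0.00092041,  0.00147802,  0.00014654,  0.00084548,
       -0.0007691 , -0.00127895]), 'effort': array([-3.55595762e-05, -4.33464289e+01,  1.02476981e+00, -2.49514997e+01,
        1.05929156e-02,  1.13813742e-02, -1.55845214e-06]), 'ee_pos': array([ 0.14907978, -0.63169591,  0.22988929]), 'eef_rot': array([-1.30448527e-03,  9.93287495e-01,  1.15664189e-01, -2.14776765e-04]), 'ft_force': array([1.2294742 , 1.33494359, 0.69062799]), 'wrist_torque': array([ 0.01745492, -0.03039838,  0.03522757]), 'grip_force': 0.0, 'width': 0.08530389312640575}
scene {'fx': 413.6079159808792, 'fy': 413.6079159808792, 'cx': 277.45558355161904, 'cy': 205.19392808770368, 'position': array([ 0.97884439, -0.1246681 ,  0.7809637 ]), 'attitude': array([-0.22843578,  0.76666091,  0.57656481, -0.16619614])}
green_window 0.8 [165.2 175.3] [ 0.464  -0.1919  0.147 ]
green_pad 0.63 [382.9 146.2] [0.5023 0.2451 0.136 ]
green_pad 0.61 [171.2 181.6] [ 0.4733 -0.1841
[... 261 characters left out ...]
9] [0.4979 0.2424 0.136 ]
red_clamp 0.6 [378.  196.1] [0.5366 0.2506 0.    ]
top {'fx': 414.82149802468246, 'fy': 414.82149802468246, 'cx': 282.3077803189099, 'cy': 211.28153987007525, 'position': array([0.42706085, 0.0077332 , 0.90949181]), 'attitude': array([ 0.04825297, -0.70242647,  0.70809196, -0.05361416])}
green_window 0.86 [386.9 253.7] [ 0.4577 -0.1896  0.147 ]
green_pad 0.8 [379.2 249.8] [ 0.4655 -0.1784  0.136 ]
green_clamp 0.86 [365.7 231. ] [ 0.5138 -0.1831  0.    ]
red_window it knows: glue, green_clamp, green_guard, green_pad, green_window, hub, red_clamp, red_pad, spare_wheel
red_pad 0.84 [150.4 233.8] [0.4988 0.2478 0.136 ]
red_clamp 0.76 [169.4 219.2] [0.5433 0.2494 0.    ]
```

View pics/scene0.png

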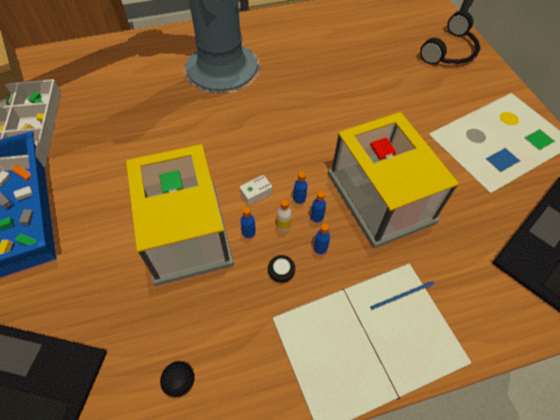

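View pics/top0.png

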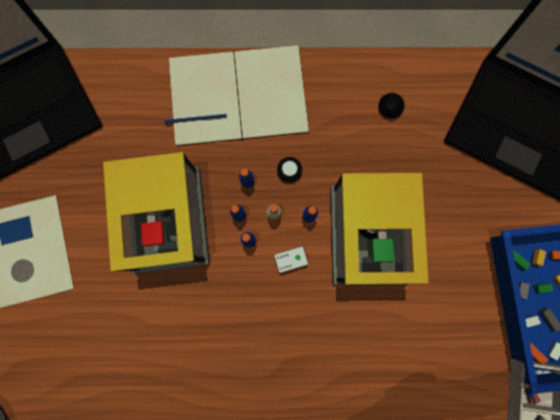

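The top picture shows the green-lever clamp at right, with its window around (386,250) and green paddle at (383,250). The red-lever clamp is at left, with its paddle at (152,234). The hub, glue, wheel and blue bottles lie between them. Possible confusions are the red paddle (152,234) and the green toy bricks in the tray at (520,260). I choose the green paddle at (383,250). Next I measure the plate and check a close crop.

```bash
python3 - <<'E'
from h import *
c=manip.calibration("top");b=cv2.imread("pics/top0.png")
h=cv2.cvtColor(b,cv2.COLOR_BGR2HSV);m=cv2.inRange(h,(22,150,110),(34,255,255));m[:,:300]=0;m[:,450:]=0
n,l,st,_=cv2.connectedComponentsWithStats(m);k=1+st[1:,4].argmax()
cs=cv2.findContours((l==k).astype('uint8'),cv2.RETR_CCOMP,cv2.CHAIN_APPROX_NONE)[0]
for q in cs:
    if cv2.contourArea(q)<500: continue
    P=np.array([ray(c,p,.147)[:2] for p in q[:,0]]).astype('f')
    print(cv2.contourArea(q),cv2.minAreaRect(P*1000),q[:,0].min(0),q[:,0].max(0))
g=cv2.inRange(h,(45,120,60),(75,255,255));g[:,:340]=0;g[:,430:]=0
ys,xs=np.nonzero(g);print(xs.mean(),ys.mean(),ray(c,(xs.mean(),ys.mean()),.134))
cv2.imwrite("pics/crop.png",cv2.resize(b[160:300,320:440],None,fx=4,fy=4,interpolation=cv2.INTER_CUBIC))
E
```

```text
8779.0 ((507.05096435546875, -186.114990234375), (151.12059020996094, 204.92584228515625), 89.79780578613281) [342 173] [427 283]
2411.0 ((463.9142150878906, -186.468505859375), (103.48008728027344, 82.33536529541016), 89.55255126953125) [357 228] [413 273]
382.73333333333335 250.07708333333332 [ 0.46503858 -0.18550898  0.134     ]
```

View pics/crop.png

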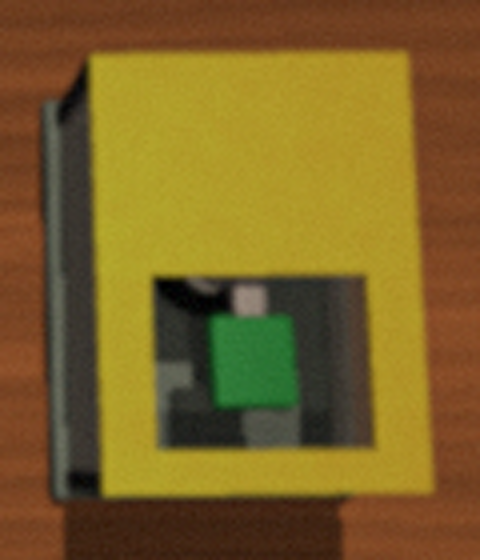

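The crop confirms a green paddle with the wheel beneath it, inside the window at pixels (357–413, 228–273). The window centre is about (0.463, -0.186), with the clamp's x axis along world x. I move over with the fingers shut, staying above the guard.

```bash
python3 -m jog '[{"tx":0.036,"ty":-0.032,"tz":-0.006},{"tx":0.036,"ty":-0.032,"tz":-0.006},{"tx":0.036,"ty":-0.032,"tz":-0.006},{"tx":0.036,"ty":-0.032},{"tx":0.036,"ty":-0.032}]' 1 40; python3 -m jog '[{"tx":0.036,"ty":-0.032},{"tx":0.036,"ty":-0.032},{"tx":0.036,"ty":-0.032},{"tx":0.036,"ty":-0.032},{"tx":0,"ty":0}]'
```

```text
invalid input at $[0]: expected keys tx, ty, tz, ax, ay, az
invalid input at $[0]: expected keys tx, ty, tz, ax, ay, az
```

```bash
python3 -m jog '[{"tx":0.036,"ty":-0.032,"tz":-0.006,"ax":0,"ay":0,"az":0},{"tx":0.036,"ty":-0.032,"tz":-0.006,"ax":0,"ay":0,"az":0},{"tx":0.036,"ty":-0.032,"tz":-0.006,"ax":0,"ay":0,"az":0},{"tx":0.036,"ty":-0.032,"tz":0,"ax":0,"ay":0,"az":0},{"tx":0.036,"ty":-0.032,"tz":0,"ax":0,"ay":0,"az":0}]' 1 40; python3 -m jog '[{"tx":0.036,"ty":-0.032,"tz":0,"ax":0,"ay":0,"az":0},{"tx":0.036,"ty":-0.032,"tz":0,"ax":0,"ay":0,"az":0},{"tx":0.036,"ty":-0.032,"tz":0,"ax":0,"ay":0,"az":0},{"tx":0.036,"ty":-0.032,"tz":0,"ax":0,"ay":0,"az":0},{"tx":0,"ty":0,"tz":0,"ax":0,"ay":0,"az":0}]'; python3 -m jog '[{"tx":0,"ty":0,"tz":0,"ax":0,"ay":0,"az":6.5},{"tx":0,"ty":0,"tz":0,"ax":0,"ay":0,"az":6.5},{"tx":0,"ty":0,"tz":0,"ax":0,"ay":0,"az":0}]'
```

```text
t: 1.1
ee_pos: [0.2889, -0.4341, 0.25]
eef_rot: [0.001, 0.993, 0.116, 0.0]
ft_force: [0.9, -0.4, 0.6]
width: 0.0122
grip_force: 0.0
t: 1.6
ee_pos: [0.4037, -0.2702, 0.25]
eef_rot: [-0.001, 0.992, 0.123, 0.002]
ft_force: [-0.2, 0.1, 1.0]
width: 0.0003
grip_force: 0.0
t: 1.9
ee_pos: [0.3983, -0.2782, 0.2495]
eef_rot: [0.0, 1.0, 0.002, 0.0]
ft_force: [-0.3, 0.1, -0.4]
width: -0.0002
grip_force: 0.0
```

```bash
python3 -m jog '[{"tx":0.022,"ty":-0.031,"tz":0,"ax":0,"ay":0,"az":0},{"tx":0.022,"ty":-0.031,"tz":0,"ax":0,"ay":0,"az":0},{"tx":0.021,"ty":-0.030,"tz":0,"ax":0,"ay":0,"az":0},{"tx":0,"ty":0,"tz":0,"ax":0,"ay":0,"az":0},{"tx":0,"ty":0,"tz":0,"ax":0,"ay":0,"az":0}]'; python3 - <<'E'
from h import *
c=manip.calibration("wrist");s=manip.read_state();im=manip.get_image("wrist");b=im[:,:,::-1].copy()
cv2.imwrite("pics/w1.png",b);print(s["ee_pos"],s["t"])
for t,z in (("green_window",.147),("green_pad",.134)):
    for d in manip.landmark_of(t,"wrist")[:2]: print(t,d["conf"],np.round(d["position"],1),ray(c,d["position"],z).round(4))
print([np.round(proj(c,[.4625+x,-.186+y,.147])) for x,y in((-.04,-.05),(.04,-.05),(.04,.05),(-.04,.05))])
E
```

```text
t: 2.4
ee_pos: [0.4633, -0.1851, 0.2493]
eef_rot: [0.0, 1.0, 0.005, -0.0]
ft_force: [0.2, -0.7, -0.1]
width: 0.0
grip_force: 0.0
[ 0.46333653 -0.1850621   0.24934862] 2.4
green_window 0.7 [284.2 200.7] [ 0.4681 -0.1886  0.147 ]
green_pad 0.71 [281.7 195.5] [ 0.4692 -0.1865  0.134 ]
[array([337., 250.]), array([343., 161.]), array([220., 160.]), array([225., 249.])]
```

View pics/w1.png

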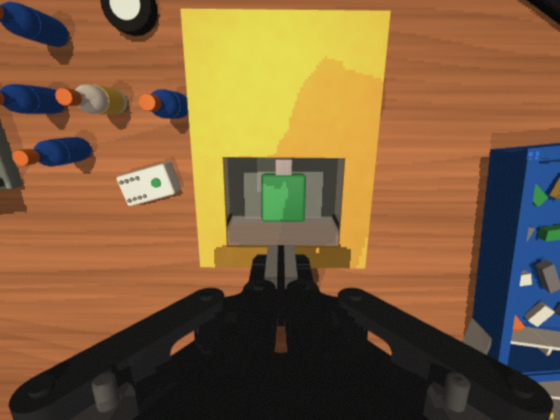

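The wrist picture shows the window at columns 223–345, rows 157–246, with the green paddle at (283,197). That puts the window about 2 mm ahead of and right of the TCP. I correct this and descend in checked steps.

```bash
python3 -m jog '[{"tx":0.002,"ty":0.002,"tz":0.03,"ax":0,"ay":0,"az":0},{"tx":0,"ty":0,"tz":0.03,"ax":0,"ay":0,"az":0},{"tx":0,"ty":0,"tz":0.03,"ax":0,"ay":0,"az":0},{"tx":0,"ty":0,"tz":0.01,"ax":0,"ay":0,"az":0},{"tx":0,"ty":0,"tz":0,"ax":0,"ay":0,"az":0}]'; python3 - <<'E'
from h import *
b=[manip.get_image(n)[:,:,::-1] for n in("scene","wrist")]
a=cv2.resize(b[0][120:300,90:270],(420,420),interpolation=cv2.INTER_CUBIC)
cv2.imwrite("pics/d1.png",cv2.resize(np.hstack([a,b[1]]),None,fx=.8,fy=.8))
E
```

```text
t: 3.05
ee_pos: [0.4631, -0.1882, 0.1477]
eef_rot: [-0.001, 1.0, 0.002, -0.002]
ft_force: [-0.2, -0.4, -0.0]
width: -0.0003
grip_force: 0.0
```

View pics/d1.png

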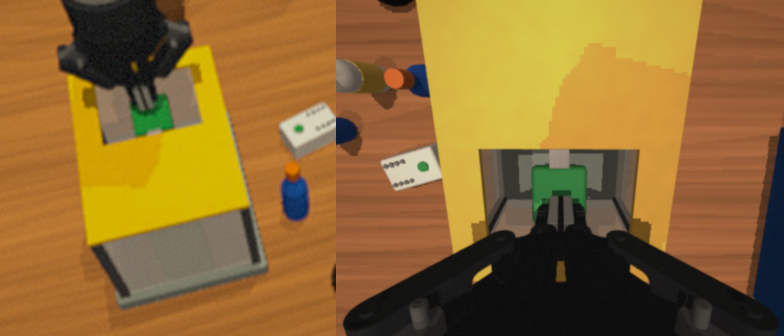

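Both views show the fingertips over the green paddle, centred in the window with wide clearance. I press down now.

```bash
python3 -m jog '[{"tx":0.002,"ty":0,"tz":0.008,"ax":0,"ay":0,"az":0},{"tx":0,"ty":0,"tz":0.006,"ax":0,"ay":0,"az":0},{"tx":0,"ty":0,"tz":0.006,"ax":0,"ay":0,"az":0},{"tx":0,"ty":0,"tz":0.004,"ax":0,"ay":0,"az":0},{"tx":0,"ty":0,"tz":0,"ax":0,"ay":0,"az":0}]'; python3 -m jog '[{"tx":0,"ty":0,"tz":0.004,"ax":0,"ay":0,"az":0},{"tx":0,"ty":0,"tz":0.004,"ax":0,"ay":0,"az":0},{"tx":0,"ty":0,"tz":0.003,"ax":0,"ay":0,"az":0},{"tx":0,"ty":0,"tz":0,"ax":0,"ay":0,"az":0}]'
```

```text
t: 3.65
ee_pos: [0.4671, -0.1878, 0.1253]
eef_rot: [0.0, 1.0, 0.003, 0.0]
ft_force: [-0.3, -0.8, 0.1]
width: 0.0001
grip_force: 0.5
t: 4.05
ee_pos: [0.4667, -0.1878, 0.1143]
eef_rot: [0.0, 1.0, 0.002, -0.0]
ft_force: [-1.0, -0.9, 3.0]
width: -0.0
grip_force: 1.5
```

```bash
python3 -m jog '[{"tx":0,"ty":0,"tz":0.003,"ax":0,"ay":0,"az":0},{"tx":0,"ty":0,"tz":0.002,"ax":0,"ay":0,"az":0},{"tx":0,"ty":0,"tz":0,"ax":0,"ay":0,"az":0}]'; python3 -m jog '[{"tx":0,"ty":0,"tz":0.002,"ax":0,"ay":0,"az":0},{"tx":0,"ty":0,"tz":0,"ax":0,"ay":0,"az":0}]'
```

```text
t: 4.35
ee_pos: [0.4669, -0.1878, 0.1094]
eef_rot: [0.0, 1.0, 0.002, -0.0]
ft_force: [-1.6, -0.8, 3.3]
width: -0.0001
grip_force: 2.0
t: 4.55
ee_pos: [0.4669, -0.1879, 0.109]
eef_rot: [0.0, 1.0, 0.002, -0.001]
ft_force: [-5.4, 0.6, 12.8]
width: -0.0001
grip_force: 7.3
```

```bash
python3 -m jog '[{"tx":0,"ty":0,"tz":0.002,"ax":0,"ay":0,"az":0},{"tx":0,"ty":0,"tz":0.001,"ax":0,"ay":0,"az":0},{"tx":0,"ty":0,"tz":0,"ax":0,"ay":0,"az":0}]'
```

```text
t: 4.85
ee_pos: [0.467, -0.1879, 0.1086]
eef_rot: [0.001, 1.0, 0.002, -0.001]
ft_force: [-12.8, 2.9, 30.3]
width: -0.0
grip_force: 15.5
```

The force rose to 30 N with the tip held at z = 0.1086, so the lever is on its stop. I withdraw straight up.

```bash
python3 -m jog '[{"tx":0,"ty":0,"tz":-0.01,"ax":0,"ay":0,"az":0},{"tx":0,"ty":0,"tz":-0.02,"ax":0,"ay":0,"az":0},{"tx":0,"ty":0,"tz":-0.03,"ax":0,"ay":0,"az":0},{"tx":0,"ty":0,"tz":-0.04,"ax":0,"ay":0,"az":0},{"tx":0,"ty":0,"tz":-0.04,"ax":0,"ay":0,"az":0}]'; python3 -m jog '[{"tx":-0.03,"ty":0,"tz":-0.01,"ax":0,"ay":0,"az":0},{"tx":-0.03,"ty":0,"tz":0,"ax":0,"ay":0,"az":0},{"tx":0,"ty":0,"tz":0,"ax":0,"ay":0,"az":0},{"tx":0,"ty":0,"tz":0,"ax":0,"ay":0,"az":0}]'; python3 - <<'E'
from h import *
b=[manip.get_image(n)[:,:,::-1] for n in("scene","wrist")]
a=cv2.resize(b[0][120:300,90:270],(420,420),interpolation=cv2.INTER_CUBIC)
cv2.imwrite("pics/e1.png",cv2.resize(np.hstack([a,b[1]]),None,fx=.8,fy=.8))
E
```

```text
t: 5.35
ee_pos: [0.4666, -0.1869, 0.2446]
eef_rot: [-0.001, 1.0, 0.003, -0.0]
ft_force: [0.6, -1.0, -0.7]
width: 0.0
grip_force: 0.0
t: 5.75
ee_pos: [0.4068, -0.1877, 0.2539]
eef_rot: [0.0, 1.0, 0.002, 0.0]
ft_force: [-0.2, -0.1, -0.4]
width: 0.0001
grip_force: 0.0
```

View pics/e1.png

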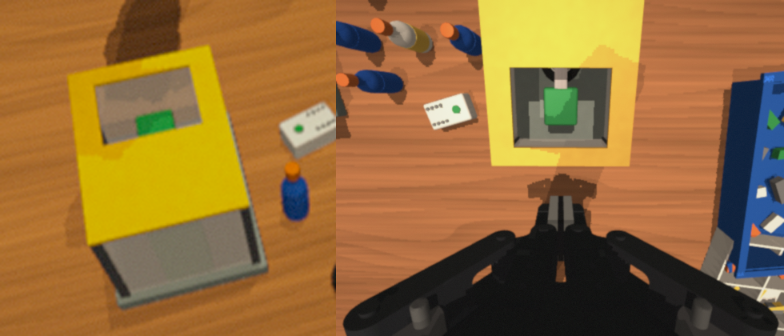

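The paddle now sits low in the window (left panel, about (155,122)), and the fingers are clear of the guard. Nothing else has been moved.

```bash
python3 -c "
from rig import manip
print(manip.finish_job())"
```

```text
the job is handed in; nothing more can be done
None
```

I pressed the green lever down to its stop (30 N with no further travel), drew the fingers back out of the window with no sign of touching the guard, and handed the job in after about 6 of the 32 s; no verdict came back.

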